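# Shut and lock the filter cover of the dust extractor

### The arm

A 7-joint arm with a two-finger parallel gripper is mounted at the origin on a cart in front of the work surface, level with it; the furniture and walls round the work are solid. World frame = base frame: x ahead of the robot, y to its left, z up, the work surface at z = 0. Lengths are in m, angles in rad, forces in N, time in s.
With the tool pointing down it reaches from about 0.425 to 0.875 m from the base axis. Payload 8.4 kg.
Tool frame: the origin (TCP) lies midway between the tips of the shut fingers; the grasp point (between the pads) lies 19 mm behind it; z points along the fingers, y is the line along which they close (so a half turn about z gives the same grasp; the last joint's range is limited). The gripper opens to 85 mm and grips with 20 to 120 N. Pads are 22 mm wide; open, the fingers measure 114 mm over their backs; the gripper's body (76 mm by 85 mm) begins 54 mm behind the grasp point. The pads swing forward as they close: fully open they stand 13 mm farther back than shut.
Start: joints at [1.201, 0.333, 0.04, 1.465, -0.013, 1.343, -0.059], TCP at [0.174, -0.626, 0.231] pointing down, gripper open.
Joint ranges: [-2.58, 2.58], [-0.38, 2.09], [-1.3, 1.39], [0.25, 2.4], [-1.5, 4.64], [0.08, 2.09], [-2.65, 2.65]. Speed limits (rad/s): [2.22, 2.22, 2.79, 2.79, 3.14, 3.14, 3.14].

### API

Orientations are given as a rotation vector (axis times angle).
In Python, from plant import bot gives the robot as it stands.
- The arm moves only by the tool servo_tool, never from a script. Its argument "targets" is a list of rows, each an object with "dp": the shift along the tool's x, y, z in m, a list of three; "twist": the turn, a rotation vector about the tool's x, y, z in degrees, a list of three; "fingers": the finger opening in m, from 0 to 0.0854. A call has exactly 10 rows; each row shifts and turns the commanded pose from where the row before left it, along the tool's axes as they then stand; what a row does not reach is not made up. A row lasts 1/10 s, in which the tool goes at most 50 mm and 8.59 degrees, less where a joint would pass 70% of its speed; a pose out of reach is approached as far as the arm can. A call is refused whole if a number of a shift passes 0.05 or a number of a turn 8.59, either way. A call with a gripper value outside its range is refused whole. The fingers move at their own pace and stop on an object; "force" is the grip in N (left out, the last holds). Time passes only in rows, so rows that do not move let the fingers close, or fill a call up. It gives the time, the measured TCP pose, the force, the opening and the grip force at its end, in the units of the state.
- bot.get_state(): the state, without advancing time (a new reading comes with each control period).
- bot.snapshot(name): name is "scene" or "side" or "wrist"; returns a dict with "frame" (480x640x3 uint8, red, green, blue), "depth" (480x640 float32, m along the optical axis (not along the pixel's ray), 0 where there is no reading), "intrinsics" (3x3 intrinsics, pixels), "origin" and "attitude" of the camera in the world. Camera axes: x right, y up, looking along -z (the intrinsics and any distortion apply to the point x, -y, -z); pixel columns grow to the right and rows downward; lengths in m; the calibration is good to about 2 mm. A picture is of the moment at which its call begins.
- bot.close_job(): hands the job in; it is judged then, once.
The state is a dict: "t": time; "joints": joint angles; "qd": joint speeds; "effort": joint torques, N m; "ee_pos": TCP position; "ee_rot": TCP orientation; "force": force on the tool from outside, world axes, zero at the start; "wrist_torque": the same for the moment, N m; "finger_gap": opening from 0.0 (shut) to 1.0 (fully open); "grip_force": force on a finger pad.
Only numpy, scipy, OpenCV 4.12 (cv2) and the standard library are available. Lean on these libraries where they do the work, as an engineer would, in place of code of your own. Each camera call takes 0.05 s, during which the arm holds its last target. There are 200 camera calls.

### The job

The filter cover on top of the bench dust extractor stands ajar. With the fingertips push it shut onto its seal, then set a fingertip in the slot of each of its two flush quarter-turn fasteners and turn it a quarter turn clockwise (seen from above) to its stop, so that both slots lie along the front edge and the cover is drawn down flush and locked. Only push and turn: do not lift the cover further open, do not pick anything up, and leave the other things on the bench where they are.

Things in the scene. Friction and masses are not known exactly. Their poses are not given: they have to be found in the camera images.
- extractor: grey steel bench dust extractor, 220 (x, front to back) x 320 (y) x 98 mm to the rim of its open top, fixed to the bench; origin at the centre of its underside, x axis to the back (hinge side), y to its left, z up. The cover's hinge axis runs along y through (0.106, 0, 0.106) m of this frame. A black hose spigot stands out 50 mm from its left side, 53 mm up
- cover (a joint): angle of the aluminium filter cover in rad: 0 = flush, grows as its front edge rises. Its hinge is stiff: the cover stays where left, 1 to 2 N down on the front edge closes it. Below about 0.024 it bears on a rubber seal (about 10 N at the front edge when fully down), which lifts it again by 2 to 4 mm at the front edge when let go; the fasteners draw it down to under 0.006
- cover_lip (a point): middle of the cover's front edge, level with its upper face; x along the cover to the hinge, z out of its upper face. Cover: 212 mm from hinge axis to front edge, 312 mm wide, 12 mm thick, edges rounded; its upper face lies 6 mm above the hinge axis when shut. No fittings within 35 mm either side of its middle line in the front half
- left_fastener (a joint): turn of the fastener on the extractor's left (+y), rad: 0 = open, slot front to back; grows clockwise from above to a hard stop at 1.571 = locked, slot along the front edge. Stays where left; 0.07 Nm turns it, up to 0.2 Nm over the last half as its cam draws the cover down. Turned before the cover is shut, its cam would land on the case and hold the cover up
- left_slot (a point): centre of the left fastener at the mouth of its slot, on its axis, flush with the cover's upper face; x along the slot, z out of the cover. Grey disc 76 mm across in a round hole of the cover, slot right across it: 34 mm wide, 16 mm deep, flat floor, ends closed by the hole's wall. Cover shut: 112 mm above the bench, at (-0.056, 0.080) m of the extractor's frame
- right_fastener (a joint): turn of the fastener on the extractor's right (-y), same make and same (clockwise) sense
- right_slot (a point): centre of the right fastener at the mouth of its slot, as left_slot; cover shut: at (-0.056, -0.080) m of the extractor's frame
- sanding_block: bystander: wooden sanding block, 56 x 100 x 28 mm, right of the extractor; origin under its centre
- oil_jar: bystander: jar of oil, 60 mm across, 88 mm high, right of the extractor; origin under its centre
- masking_tape: bystander: roll of masking tape, 87 mm across, 24 mm high, left of the extractor; origin under its centre
- spoon_blank: bystander: carved spoon blank, 51 x 300 x 22 mm, at the left; origin under its centre
- wood_disc: bystander: pale wood disc, 88 mm across, 12 mm thick, front left; origin under its centre
- offcut: bystander: weathered piece of wood, 33 x 135 x 20 mm, at the right; origin under its centre

How it is judged:
On the way, in this order (a step that is already met when the one before it is completed fails the run):
1. the cover is pushed shut onto its seal while both fasteners are still open (value of joint cover below 0.035 rad and value of joint each of left_fastener, right_fastener below 0.6 rad), for 0.1 s.
2. a first fastener is turned to its locked position (value of joint any of left_fastener, right_fastener above 1.4 rad), for 0.1 s.
At the end, for the whole second after the job is handed in: both fasteners turned to within 0.17 rad (10 degrees) of their locked stop, the cover drawn down flush (under 0.009 rad open, 2 mm at its front edge) and at rest (value of joint each of left_fastener, right_fastener above 1.4 rad and value of joint cover below 0.009 rad and velocity of joint cover below 0.05 rad/s); the robot touches nothing.
It fails at once if the cover is lifted further open (beyond 0.8 rad) (value of joint cover above 0.8 rad).
It fails at once if a fastener is turned without a fingertip in its slot ((velocity of joint left_fastener above 0.5 rad/s and z of the grasp point in the frame of left_slot above 0.03 m) or (velocity of joint right_fastener above 0.5 rad/s and z of the grasp point in the frame of right_slot above 0.03 m)).
It fails at once if a bystander is moved or picked up (distance of any of sanding_block, oil_jar, masking_tape, spoon_blank, wood_disc, offcut from where it was at the start of the episode above 0.02 m).
It also fails if it takes over 58 s, if anything falls off the work surface, if the arm or the gripper's body presses on something with over 40 N, if the wrist force passes 120 N, or if a joint passes its speed limit or range.

## Working session

There is one attempt and no reset: what is moved stays moved. The work goes in short steps, Python scripts to look and compute and a tool call to move; the robot and the scene stay as the last step left them, time stands still between calls to the robot, and variables do not carry over. Pictures are saved under pics/ and viewed, at most 10 in all, crops included, and the job is handed in when it is done.

Besides the shell and the picture viewer there is one more tool, called after "Emit:" as a command line: name --argument value ..., lists and objects as JSON in quotes. servo_tool: Moves the arm, as the interface text tells. Its arguments: {"type":"object","properties":{"targets":{"type":"array","items":{"type":"object","properties":{"dp":{"type":"array","items":{"type":"number"}},"twist":{"type":"array","items":{"type":"number"}},"fingers":{"type":"number"}}}},"force":{"type":"number"}},"required":["targets"]}

```bash
mkdir -p pics; ls
cat > h.py <<'E'
import numpy as np, cv2
from plant import bot
from scipy.spatial.transform import Rotation as R
def att(s):
    a=np.array(s["attitude"],float)
    return a if a.shape==(3,3) else R.from_rotvec(a).as_matrix() if a.size==3 else R.from_quat(a).as_matrix()
def cloud(s):
    d=s["depth"];K=np.array(s["intrinsics"]);v,u=np.mgrid[:480,:640]
    p=np.stack([(u-K[0,2])/K[0,0]*d,-(v-K[1,2])/K[1,1]*d,-d],-1)
    w=p@att(s).T+np.array(s["origin"]); w[d==0]=np.nan
    return w
def save(s,n): cv2.imwrite("pics/"+n,s["frame"][...,::-1])
E
python3 - <<'E'
from h import *
st=bot.get_state();print({k:np.round(v,3) for k,v in st.items()})
ss=[]
for n in("scene","side"):
    s=bot.snapshot(n);np.savez(n+".npz",**s);print(n,s["attitude"],s["origin"]);ss.append(s["frame"])
    save(s,n+"0.png")
E
```

```text
pics
{'t': np.float64(0.0), 'joints': array([ 1.201,  0.334,  0.04 ,  1.466, -0.013,  1.343, -0.059]), 'qd': array([ 0.   ,  0.   , -0.001, -0.001, -0.001, -0.001, -0.001]), 'effort': array([-1.0000e-03, -6.5854e+01,  1.3640e+00, -4.0556e+01,  1.7000e-02,
        1.2000e-02, -0.0000e+00]), 'ee_pos': array([ 0.174, -0.626,  0.23 ]), 'ee_rot': array([-3.111e+00, -4.240e-01,  1.000e-03]), 'force': array([0.496, 0.087, 0.066]), 'wrist_torque': array([ 0.028, -0.012,  0.004]), 'grip_force': np.float64(0.0), 'finger_gap': np.float64(0.997)}
scene [0.66935198 0.11515303 0.31080765] [ 0.79624964 -0.81508804  1.13417077]
side [0.19132499 0.81320768 2.54457424] [0.93801773 0.81886916 1.39439258]
```

View pics/scene0.png

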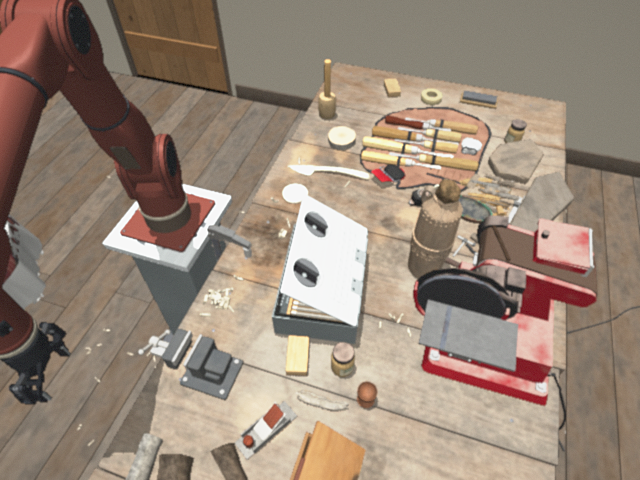

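View pics/side0.png

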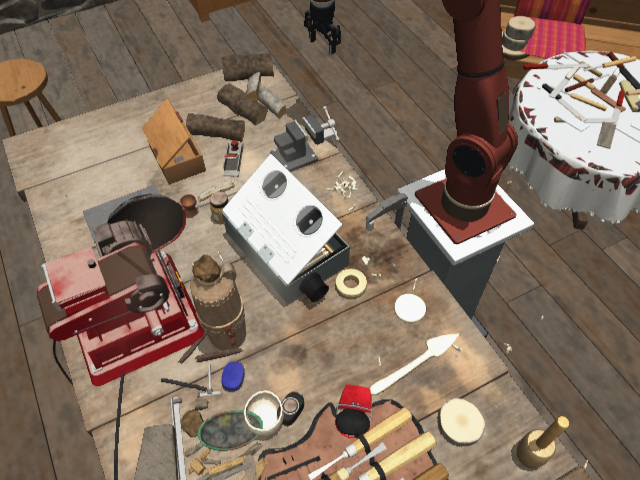

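The scene view shows the white cover raised, around (328,262), with slots at (316,223) and (305,271). The side view shows it at (283,220), with the sanding block and jar to the right of the extractor and the tape to its left. Next I'll fit the cover's plane and edges.

Run:
```python
from h import *
for n,c,box in(("scene",(335,270),(270,190,380,340)),("side",(290,205),(215,145,350,300))):
    s=dict(np.load(n+".npz"));w=cloud(s)
    hsv=cv2.cvtColor(s["frame"],cv2.COLOR_RGB2HSV)
    m=((hsv[...,1]<40)&(hsv[...,2]>150)&np.isfinite(w[...,0])&(w[...,2]>.08)).astype(np.uint8)
    k=np.zeros_like(m);k[box[1]:box[3],box[0]:box[2]]=1;m*=k
    nn,lab,stt,_=cv2.connectedComponentsWithStats(m);i=1+np.argmax(stt[1:,4]);P=w[lab==i]
    for _ in range(4):
        c0=P.mean(0);N=np.linalg.svd(P-c0,full_matrices=False)[2][2];N*=np.sign(N[2]);r=(P-c0)@N;P=P[abs(r)<.004]
    print(n,len(P),"normal",N,"angle",np.arccos(N[2]),"rms",r.std(),"c",c0)
    # in-plane frame: hinge dir y = horizontal
    y=np.cross(N,[0,0,1]);y/=np.linalg.norm(y);x=np.cross(y,N)
    q=np.c_[(P-c0)@x,(P-c0)@y].astype(np.float32);rr=cv2.minAreaRect(q);print(rr)
    bx=cv2.boxPoints(rr);print(np.round(c0+bx[:,:1]*x+bx[:,1:]*y,3))
    # holes: fill
    mm=(lab==i).astype(np.uint8);cs,h=cv2.findContours(mm,cv2.RETR_CCOMP,cv2.CHAIN_APPROX_NONE)
    K=np.array(s["intrinsics"]);o=np.array(s["origin"])
    for cc,hh in zip(cs,h[0]):
        if hh[3]>=0 and cv2.contourArea(cc)>60:
            uv=cc[:,0,:].astype(float);d=np.c_[(uv[:,0]-K[0,2])/K[0,0],-(uv[:,1]-K[1,2])/K[1,1],-np.ones(len(uv))]@att(s).T
            t=((c0-o)@N)/(d@N);p=o+t[:,None]*d
            e=cv2.fitEllipse(np.c_[(p-c0)@x,(p-c0)@y].astype(np.float32));print("hole",cv2.contourArea(cc),e[1],np.round(c0+e[0][0]*x+e[0][1]*y,4))
```

```text
scene 3242 normal [0.50370265 0.08776074 0.85940776] angle 0.536686110146327 rms 0.0015038574270678224 c [ 0.62661243 -0.1203906   0.14525905]
((0.043772920966148376, -0.017728343605995178), (0.32442280650138855, 0.21965353190898895), 89.90579223632812)
[[ 0.652  0.066  0.111]
 [ 0.466  0.034  0.224]
 [ 0.521 -0.285  0.224]
 [ 0.707 -0.253  0.112]]
hole 341.5 (0.046781446784734726, 0.08630112558603287) [ 0.5524 -0.1931  0.1962]
hole 275.0 (0.05036384239792824, 0.08382750302553177) [ 0.5253 -0.0362  0.196 ]
side 5514 normal [0.52477565 0.09189746 0.84626554] angle 0.5618601789911297 rms 0.002032419409348256 c [ 0.59275059 -0.09310523  0.16308957]
((0.006749734282493591, 0.010085999965667725), (0.3252909481525421, 0.22234272956848145), 89.94580841064453)
[[ 0.654  0.072  0.107]
 [ 0.468  0.04   0.226]
 [ 0.524 -0.28   0.226]
 [ 0.709 -0.248  0.108]]
hole 614.5 (0.07940751314163208, 0.08174224942922592) [ 0.5279 -0.0326  0.1967]
hole 521.5 (0.0777655690908432, 0.08112947642803192) [ 0.5553 -0.1899  0.1968]
```

Emit:
servo_tool --targets '[{"dp":[0,0,-0.045],"fingers":0},{"dp":[0,0,-0.045],"fingers":0},{"dp":[0.023,-0.02,0],"fingers":0},{"dp":[0.023,-0.02,0],"fingers":0},{"dp":[0.023,-0.02,0],"fingers":0},{"dp":[0.023,-0.02,0],"fingers":0},{"dp":[0.023,-0.02,0],"fingers":0},{"dp":[0.023,-0.02,0],"fingers":0},{"dp":[0.023,-0.02,0],"fingers":0},{"dp":[0.023,-0.02,0],"fingers":0}]' --force 60

```text
validation failed for argument at $.ta...
```

```bash
cat > w.py <<'E'
import sys
from h import *
Rx=np.array([.985,.171,0])/np.hypot(.985,.171);Y=np.array([-Rx[1],Rx[0],0]);H=np.array([.6727,-.090,.106])
def where(tgt=None):
    s=bot.get_state();M=R.from_rotvec(s["ee_rot"]).as_matrix();p=s["ee_pos"]
    print("t",round(float(s["t"]),2),"p",np.round(p,4),"j",np.round(s["joints"],2),"F",np.round(s["force"],1),"T",np.round(s["wrist_torque"],2),"gap",round(float(s["finger_gap"]),3))
    print("tool z",np.round(M[:,2],3),"yaw of tool y rel slot-open dir (ccw deg)",round(float(np.degrees(np.arctan2(M[:,1]@Y,M[:,1]@Rx))),1))
    if tgt is not None: print("d tool",np.round(M.T@(np.array(tgt)-p),4),"tilt fix twist deg",np.round(np.degrees(np.cross(M[:,2],[0,0,-1])@M),2))
if __name__=="__main__": where([float(a) for a in sys.argv[1:4]] or None)
E
python3 w.py .5102 -.1182 .32
```

```text
t 0.1 p [ 0.1738 -0.6259  0.2305] j [ 1.2   0.33  0.04  1.47 -0.01  1.34 -0.06] F [-0.2 -0.4 -0.2] T [ 0.   -0.02  0.05] gap 0.995
tool z [-0.     0.001 -1.   ] yaw of tool y rel slot-open dir (ccw deg) -84.3
d tool [ 0.46   -0.3993 -0.089 ] tilt fix twist deg [-0.08  0.01  0.  ]
```

Probably twist must be present in every row.

Emit:
servo_tool --targets '[{"dp":[0,0,-0.045],"twist":[0,0,0],"fingers":0.0},{"dp":[0,0,-0.045],"twist":[0,0,0],"fingers":0.0},{"dp":[0.023,-0.02,0],"twist":[0,0,0],"fingers":0.0},{"dp":[0.023,-0.02,0],"twist":[0,0,0],"fingers":0.0},{"dp":[0.023,-0.02,0],"twist":[0,0,0],"fingers":0.0},{"dp":[0.023,-0.02,0],"twist":[0,0,0],"fingers":0.0},{"dp":[0.023,-0.02,0],"twist":[0,0,0],"fingers":0.0},{"dp":[0.023,-0.02,0],"twist":[0,0,0],"fingers":0.0},{"dp":[0.023,-0.02,0],"twist":[0,0,0],"fingers":0.0},{"dp":[0.023,-0.02,0],"twist":[0,0,0],"fingers":0.0}]' --force 60

```text
t: 1.1
ee_pos: [0.3088, -0.4216, 0.321]
ee_rot: [-3.112, -0.424, 0.001]
force: [0.3, -0.1, -0.3]
finger_gap: 0.001
grip_force: 0.0
```

```bash
python3 w.py .5102 -.1182 .32
```

```text
t 1.1 p [ 0.3088 -0.4216  0.321 ] j [ 0.96  0.05 -0.12  1.62  0.01  1.47 -0.45] F [ 0.3 -0.1 -0.3] T [ 0.   -0.07 -0.02] gap 0.001
tool z [-0.  0. -1.] yaw of tool y rel slot-open dir (ccw deg) -84.3
d tool [ 0.2752 -0.2385  0.0011] tilt fix twist deg [-0.03  0.02 -0.  ]
```

Emit:
servo_tool --targets '[{"dp":[0.03,-0.026,0],"twist":[0,0,0],"fingers":0.0},{"dp":[0.03,-0.026,0],"twist":[0,0,0],"fingers":0.0},{"dp":[0.03,-0.026,0],"twist":[0,0,0],"fingers":0.0},{"dp":[0.03,-0.026,0],"twist":[0,0,0],"fingers":0.0},{"dp":[0.03,-0.026,0],"twist":[0,0,0],"fingers":0.0},{"dp":[0.03,-0.026,0],"twist":[0,0,0],"fingers":0.0},{"dp":[0.03,-0.026,0],"twist":[0,0,0],"fingers":0.0},{"dp":[0.03,-0.026,0],"twist":[0,0,0],"fingers":0.0},{"dp":[0.03,-0.026,0],"twist":[0,0,0],"fingers":0.0},{"dp":[0.005,-0.0045,0],"twist":[0,0,0],"fingers":0.0}]'

```text
t: 2.1
ee_pos: [0.5112, -0.1143, 0.321]
ee_rot: [-3.109, -0.434, -0.001]
force: [0.2, 0.3, 0.0]
finger_gap: 0.002
grip_force: 0.0
```

```bash
python3 w.py .5102 -.1182 .24
python3 - <<'E'
from h import *
save(bot.snapshot("wrist"),"w1.png")
E
```

```text
t 2.1 p [ 0.5112 -0.1143  0.321 ] j [ 0.59  0.07 -0.48  1.6   0.03  1.48 -1.18] F [0.2 0.3 0. ] T [-0.    0.01  0.03] gap 0.002
tool z [ 0.     0.002 -1.   ] yaw of tool y rel slot-open dir (ccw deg) -83.9
d tool [-0.0021  0.0036  0.081 ] tilt fix twist deg [-0.11 -0.04 -0.  ]
```

View pics/w1.png

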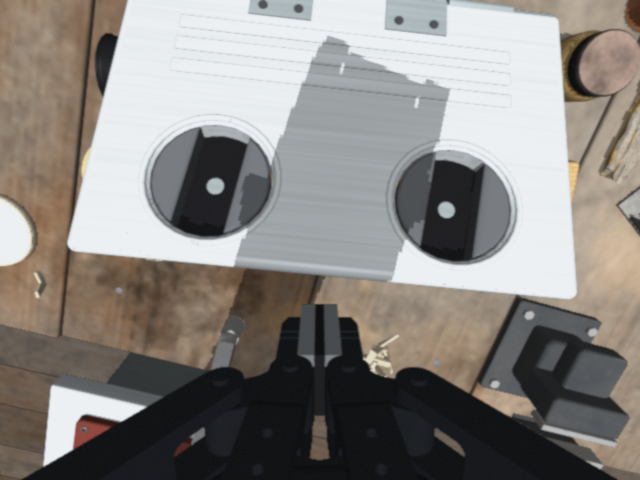

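The wrist view shows the slots front to back at (213,182) and (449,208). The tool stands midway between them. Now pushing down.

Emit:
servo_tool --targets '[{"dp":[0.008,0.004,0.02],"twist":[0,0,0],"fingers":0.0},{"dp":[0,0,0.03],"twist":[0,0,0],"fingers":0.0},{"dp":[0,0,0.03],"twist":[0,0,0],"fingers":0.0},{"dp":[0,0,0.02],"twist":[0,0,0],"fingers":0.0},{"dp":[0,0,0.015],"twist":[0,0,0],"fingers":0.0},{"dp":[0,0,0.015],"twist":[0,0,0],"fingers":0.0},{"dp":[0,0,0.015],"twist":[0,0,0],"fingers":0.0},{"dp":[0,0,0.015],"twist":[0,0,0],"fingers":0.0},{"dp":[0,0,0.015],"twist":[0,0,0],"fingers":0.0},{"dp":[0,0,0.01],"twist":[0,0,0],"fingers":0.0}]'

```text
t: 3.15
ee_pos: [0.5179, -0.1213, 0.1348]
ee_rot: [-3.112, -0.424, 0.002]
force: [-0.8, -0.2, 1.4]
finger_gap: -0.001
grip_force: 0.5
```

```bash
python3 w.py .5192 -.1165 .112
```

```text
t 3.15 p [ 0.5179 -0.1213  0.1348] j [ 0.57  0.21 -0.47  1.85  0.1   1.11 -1.24] F [-0.8 -0.2  1.4] T [-0.09  0.15  0.01] gap -0.001
tool z [-0.001  0.    -1.   ] yaw of tool y rel slot-open dir (ccw deg) -84.3
d tool [ 0.0026 -0.0042  0.0228] tilt fix twist deg [-0.03  0.06  0.  ]
```

Emit:
servo_tool --targets '[{"dp":[0,0,0.006],"twist":[0,0,0],"fingers":0.0},{"dp":[0,0,0.006],"twist":[0,0,0],"fingers":0.0},{"dp":[0,0,0.005],"twist":[0,0,0],"fingers":0.0},{"dp":[0,0,0.003],"twist":[0,0,0],"fingers":0.0},{"dp":[0,0,0.002],"twist":[0,0,0],"fingers":0.0},{"dp":[0,0,0.001],"twist":[0,0,0],"fingers":0.0},{"dp":[0,0,0],"twist":[0,0,0],"fingers":0.0},{"dp":[0,0,0],"twist":[0,0,0],"fingers":0.0},{"dp":[0,0,0],"twist":[0,0,0],"fingers":0.0},{"dp":[0,0,0],"twist":[0,0,0],"fingers":0.0}]'

```text
t: 4.15
ee_pos: [0.5183, -0.1213, 0.1137]
ee_rot: [3.113, 0.424, 0.0]
force: [-3.6, 0.0, 6.6]
finger_gap: 0.001
grip_force: 2.8
```

```bash
python3 w.py .5192 -.1165 .112
```

```text
t 4.15 p [ 0.5183 -0.1213  0.1137] j [ 0.57  0.23 -0.47  1.87  0.12  1.07 -1.25] F [-3.6  0.   6.6] T [0.04 0.76 0.  ] gap 0.001
tool z [ 0. -0. -1.] yaw of tool y rel slot-open dir (ccw deg) -84.3
d tool [ 0.0021 -0.0044  0.0017] tilt fix twist deg [ 0.01 -0.   -0.  ]
```

Emit:
servo_tool --targets '[{"dp":[0,0,0.002],"twist":[0,0,0],"fingers":0.0},{"dp":[0,0,0.001],"twist":[0,0,0],"fingers":0.0},{"dp":[0,0,0],"twist":[0,0,0],"fingers":0.0},{"dp":[0,0,0],"twist":[0,0,0],"fingers":0.0},{"dp":[0,0,-0.01],"twist":[0,0,0],"fingers":0.0},{"dp":[0,0,-0.02],"twist":[0,0,0],"fingers":0.0},{"dp":[0,0,-0.04],"twist":[0,0,0],"fingers":0.0},{"dp":[0,0,-0.04],"twist":[0,0,0],"fingers":0.0},{"dp":[0,0,-0.04],"twist":[0,0,-8.4],"fingers":0.03},{"dp":[0,0,-0.02],"twist":[0,0,-8.4],"fingers":0.03}]'

```text
t: 5.15
ee_pos: [0.5197, -0.1212, 0.2844]
ee_rot: [3.012, 0.882, 0.007]
force: [-0.5, -0.4, 0.1]
finger_gap: 0.333
grip_force: 0.0
```

Emit:
servo_tool --targets '[{"dp":[0,0,0],"twist":[0,0,-8.4],"fingers":0.03},{"dp":[0,0,0],"twist":[0,0,-8.4],"fingers":0.03},{"dp":[0,0,0],"twist":[0,0,-8.4],"fingers":0.03},{"dp":[0,0,0],"twist":[0,0,-8.4],"fingers":0.03},{"dp":[0,0,0],"twist":[0,0,-8.4],"fingers":0.03},{"dp":[0,0,0],"twist":[0,0,-8.4],"fingers":0.03},{"dp":[0,0,0],"twist":[0,0,-8.4],"fingers":0.03},{"dp":[0,0,0],"twist":[0,0,-8.4],"fingers":0.03},{"dp":[0,0,0],"twist":[0,0,0],"fingers":0.03},{"dp":[0,0,0],"twist":[0,0,0],"fingers":0.03}]'

```text
t: 6.15
ee_pos: [0.5185, -0.1213, 0.2804]
ee_rot: [2.035, 2.393, 0.001]
force: [0.1, -0.7, 0.2]
finger_gap: 0.352
grip_force: 0.0
```

```bash
python3 w.py .4994 -.0389 .25
python3 - <<'E'
from h import *
fr=[]
for n in("wrist","side","scene"):
    s=bot.snapshot(n);np.savez(n+"1.npz",**s);fr.append(s["frame"])
a=fr[0];b=cv2.resize(fr[1][130:310,200:380],(360,360));c=cv2.resize(fr[2][190:350,260:400],(315,360))
cv2.imwrite("pics/w2.png",np.vstack([np.hstack([b,c]),np.pad(cv2.resize(a,(320,240)),((0,0),(0,355),(0,0)))])[...,::-1])
E
```

```text
t 6.15 p [ 0.5185 -0.1213  0.2804] j [ 0.67  0.11 -0.56  1.65  0.06  1.4   0.26] F [ 0.1 -0.7  0.2] T [-0.04  0.01 -0.03] gap 0.352
tool z [ 0.  0. -1.] yaw of tool y rel slot-open dir (ccw deg) -0.6
d tool [ 0.0844 -0.0056  0.0304] tilt fix twist deg [0.03 0.   0.  ]
```

View pics/w2.png

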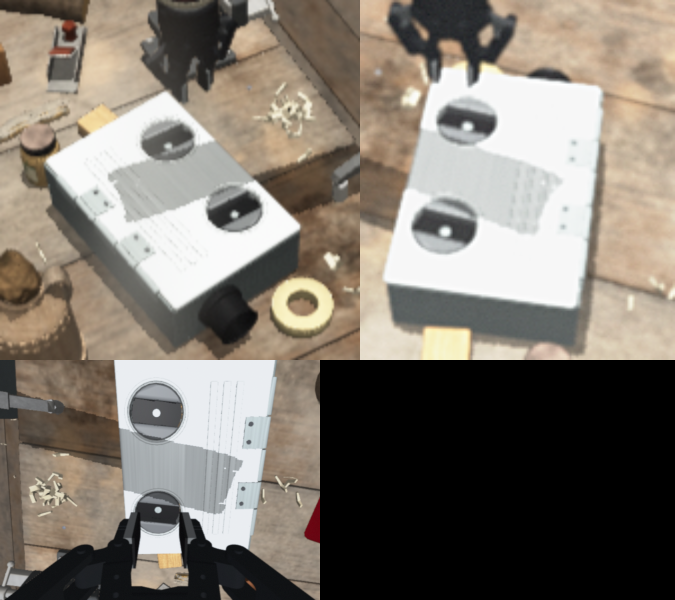

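The cover is shut. The bright screw heads marking the slot centres are at wrist (311,105) and (315,300), and at side (317,237) and (284,203). I'll cast rays through them.

Run:
```python
from h import *
from w import Rx,Y,H
def ray(s,u,v):
    K=np.array(s["intrinsics"]);return np.array(s["origin"]),att(s)@np.array([(u-K[0,2])/K[0,0],-(v-K[1,2])/K[1,1],-1])
rays={"L":[], "R":[]}
for n,pts,r in(("wrist",{"L":(311,105),"R":(315,300)},14),("side",{"L":(317,237),"R":(284,203)},4),("scene",{"L":(307,246),"R":(298,293)},4)):
    s=dict(np.load(n+"1.npz"));g=cv2.cvtColor(s["frame"],cv2.COLOR_RGB2GRAY).astype(float);w=cloud(s)
    for k,(u,v) in pts.items():
        b=g[v-r:v+r+1,u-r:u+r+1];wt=np.clip(b-(b.max()*.65),0,None);yy,xx=np.mgrid[-r:r+1,-r:r+1]
        uu,vv=u+(wt*xx).sum()/wt.sum(),v+(wt*yy).sum()/wt.sum();o,d=ray(s,uu,vv);rays[k].append((o,d))
        p=o+d*(.097-o[2])/d[2];print(n,k,round(uu,1),round(vv,1),"depth pt",np.round(w[int(round(vv)),int(round(uu))],4),"z=.097:",np.round(p,4))
C=H-.162*Rx
print("pred L",np.round(C+.08*Y,4),"R",np.round(C-.08*Y,4))
for k in rays:
    A=0;b=0
    for o,d in rays[k]:
        d=d/np.linalg.norm(d);P=np.eye(3)-np.outer(d,d);A=A+P;b=b+P@o
    print("tri",k,np.round(np.linalg.solve(A,b),4))
s=dict(np.load("wrist1.npz"));w=cloud(s)
for u,v in((300,200),(360,60),(440,150),(300,250)):print("cover z",np.round(w[v,u],4))
```

```text
wrist L 312.5 105.6 depth pt [ 0.5017 -0.0411  0.0985] z=.097: [ 0.5013 -0.0409  0.097 ]
wrist R 315.8 299.4 depth pt [ 0.5292 -0.1972  0.1   ] z=.097: [ 0.5293 -0.199   0.097 ]
side L 317.1 237.1 depth pt [ 0.5031 -0.0358  0.1   ] z=.097: [ 0.502  -0.0374  0.097 ]
side R 284.1 203.0 depth pt [ 0.5301 -0.1932  0.0975] z=.097: [ 0.5298 -0.1934  0.097 ]
scene L 306.9 247.2 depth pt [ 0.5001 -0.0461  0.1003] z=.097: [ 0.499  -0.0443  0.097 ]
scene R 297.2 293.3 depth pt [ 0.5259 -0.1993  0.0974] z=.097: [ 0.5268 -0.1998  0.097 ]
pred L [ 0.4994 -0.0389  0.106 ] R [ 0.5268 -0.1965  0.106 ]
tri L [ 0.4998 -0.0409  0.0924]
tri R [ 0.528  -0.1984  0.094 ]
cover z [ 0.5029 -0.1099  0.1151]
cover z [ 0.5292 -0.0062  0.114 ]
cover z [ 0.5991 -0.0564  0.1137]
cover z [ 0.5088 -0.1506  0.1125]
```

Emit:
servo_tool --targets '[{"dp":[0.0206,-0.0011,0.02],"twist":[0,0,-0.6],"fingers":0.03},{"dp":[0.0206,-0.0011,0.02],"twist":[0,0,0],"fingers":0.03},{"dp":[0.0206,-0.0011,0.02],"twist":[0,0,0],"fingers":0.03},{"dp":[0.0206,-0.0011,0.02],"twist":[0,0,0],"fingers":0.03},{"dp":[0,0,0.03],"twist":[0,0,0],"fingers":0.03},{"dp":[0,0,0.02],"twist":[0,0,0],"fingers":0.03},{"dp":[0,0,0.015],"twist":[0,0,0],"fingers":0.03},{"dp":[0,0,0.01],"twist":[0,0,0],"fingers":0.03},{"dp":[0,0,0],"twist":[0,0,0],"fingers":0.03},{"dp":[0,0,0],"twist":[0,0,0],"fingers":0.03}]'

```text
t: 7.3
ee_pos: [0.5001, -0.0408, 0.1259]
ee_rot: [2.017, 2.408, 0.001]
force: [-0.7, 0.7, 0.5]
finger_gap: 0.352
grip_force: 0.0
```

```bash
python3 w.py .501 -.0405 .1
python3 - <<'E'
from h import *
s=bot.snapshot("wrist");save(s,"w3.png");np.savez("wrist2.npz",**s)
E
```

```text
t 7.3 p [ 0.5001 -0.0408  0.1259] j [ 0.57  0.17 -0.63  1.92  0.11  1.08  0.08] F [-0.7  0.7  0.5] T [0.05 0.01 0.05] gap 0.352
tool z [ 0.001  0.    -1.   ] yaw of tool y rel slot-open dir (ccw deg) 0.2
d tool [0.0002 0.0009 0.0259] tilt fix twist deg [ 0.03 -0.   -0.  ]
```

View pics/w3.png

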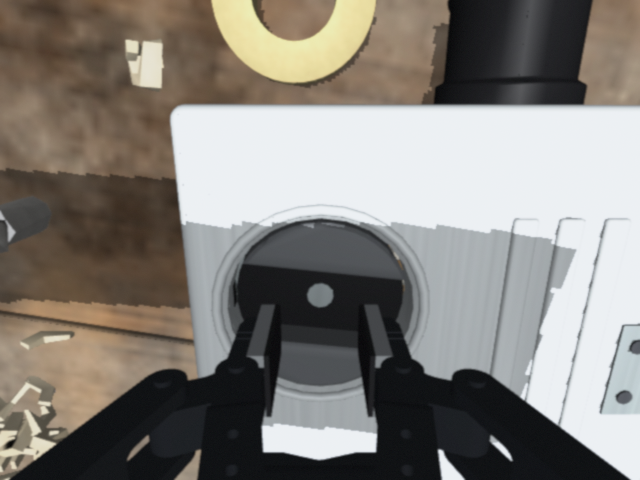

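The fingers stand centred over the left slot, whose centre is at (320,295). The slot lies about 4° clockwise of the tool. I'll insert now.

Emit:
servo_tool --targets '[{"dp":[0,0.001,0.006],"twist":[0,0,2],"fingers":0.03},{"dp":[0,0,0.006],"twist":[0,0,2],"fingers":0.03},{"dp":[0,0,0.004],"twist":[0,0,0],"fingers":0.03},{"dp":[0,0,0.003],"twist":[0,0,0],"fingers":0.03},{"dp":[0,0,0.003],"twist":[0,0,0],"fingers":0.03},{"dp":[0,0,0],"twist":[0,0,0],"fingers":0.03},{"dp":[0,0,0],"twist":[0,0,0],"fingers":0.03},{"dp":[0,0,0],"twist":[0,0,0],"fingers":0.03},{"dp":[0,0,0],"twist":[0,0,0],"fingers":0.03},{"dp":[0,0,0],"twist":[0,0,0],"fingers":0.03}]'

```text
t: 8.35
ee_pos: [0.5008, -0.0407, 0.1034]
ee_rot: [2.1, 2.337, 0.0]
force: [-0.3, -0.3, -1.5]
finger_gap: 0.352
grip_force: 0.0
```

```bash
python3 w.py .501 -.0405 .1
```

```text
t 8.35 p [ 0.5008 -0.0407  0.1034] j [ 0.56  0.2  -0.62  1.94  0.13  1.04 -0.01] F [-0.3 -0.3 -1.5] T [-0.05  0.01  0.01] gap 0.352
tool z [ 0. -0. -1.] yaw of tool y rel slot-open dir (ccw deg) -3.7
d tool [0.0002 0.0002 0.0034] tilt fix twist deg [0.01 0.   0.  ]
```

Emit:
servo_tool --targets '[{"dp":[0,0,0.003],"twist":[0,0,0],"fingers":0.03},{"dp":[0,0,0],"twist":[0,0,4],"fingers":0.03},{"dp":[0,0,0],"twist":[0,0,4],"fingers":0.03},{"dp":[0,0,0],"twist":[0,0,4],"fingers":0.03},{"dp":[0,0,0],"twist":[0,0,4],"fingers":0.03},{"dp":[0,0,0],"twist":[0,0,4],"fingers":0.03},{"dp":[0,0,0],"twist":[0,0,4],"fingers":0.03},{"dp":[0,0,0],"twist":[0,0,4],"fingers":0.03},{"dp":[0,0,0],"twist":[0,0,4],"fingers":0.03},{"dp":[0,0,0],"twist":[0,0,4],"fingers":0.03}]'

```text
t: 9.35
ee_pos: [0.5005, -0.0409, 0.1001]
ee_rot: [-2.721, -1.57, 0.001]
force: [-0.9, -1.1, 0.2]
finger_gap: 0.352
grip_force: 1.2
```

```bash
python3 w.py .501 -.0405 .1
```

```text
t 9.35 p [ 0.5005 -0.0409  0.1001] j [ 0.49  0.19 -0.54  1.95  0.12  1.03 -0.63] F [-0.9 -1.1  0.2] T [-0.17  0.16  0.04] gap 0.352
tool z [-0.001 -0.    -1.   ] yaw of tool y rel slot-open dir (ccw deg) -39.9
d tool [0.0006 0.0003 0.0001] tilt fix twist deg [-0.02  0.02 -0.  ]
```

Turning smoothly, so I'll continue.

Emit:
servo_tool --targets '[{"dp":[0,0,0],"twist":[0,0,4],"fingers":0.03},{"dp":[0,0,0],"twist":[0,0,4],"fingers":0.03},{"dp":[0,0,0],"twist":[0,0,4],"fingers":0.03},{"dp":[0,0,0],"twist":[0,0,4],"fingers":0.03},{"dp":[0,0,0],"twist":[0,0,4],"fingers":0.03},{"dp":[0,0,0],"twist":[0,0,4],"fingers":0.03},{"dp":[0,0,0],"twist":[0,0,4],"fingers":0.03},{"dp":[0,0,0],"twist":[0,0,4],"fingers":0.03},{"dp":[0,0,0],"twist":[0,0,4],"fingers":0.03},{"dp":[0,0,0],"twist":[0,0,4],"fingers":0.03}]'

```text
t: 10.35
ee_pos: [0.5005, -0.0408, 0.1]
ee_rot: [3.094, 0.544, -0.001]
force: [-0.0, -0.5, 0.9]
finger_gap: 0.352
grip_force: 1.5
```

```bash
python3 w.py .501 -.0405 .1
```

```text
t 10.35 p [ 0.5005 -0.0408  0.1   ] j [ 0.42  0.18 -0.47  1.95  0.1   1.03 -1.31] F [-0.  -0.5  0.9] T [-0.1   0.1  -0.01] gap 0.352
tool z [-0.001 -0.    -1.   ] yaw of tool y rel slot-open dir (ccw deg) -79.9
d tool [ 0.0006 -0.0001  0.    ] tilt fix twist deg [-0.    0.03  0.  ]
```

Emit:
servo_tool --targets '[{"dp":[0,0,0],"twist":[0,0,4],"fingers":0.03},{"dp":[0,0,0],"twist":[0,0,4],"fingers":0.03},{"dp":[0,0,0],"twist":[0,0,4],"fingers":0.03},{"dp":[0,0,0],"twist":[0,0,4],"fingers":0.03},{"dp":[0,0,0],"twist":[0,0,3],"fingers":0.03},{"dp":[0,0,0],"twist":[0,0,0],"fingers":0.03},{"dp":[0,0,0],"twist":[0,0,0],"fingers":0.03},{"dp":[0,0,0],"twist":[0,0,0],"fingers":0.03},{"dp":[0,0,0],"twist":[0,0,0],"fingers":0.03},{"dp":[0,0,0],"twist":[0,0,0],"fingers":0.03}]'

```text
t: 11.35
ee_pos: [0.5005, -0.0406, 0.1003]
ee_rot: [-3.141, -0.031, 0.001]
force: [0.3, 1.0, -4.2]
finger_gap: 0.352
grip_force: 2.4
```

```bash
python3 w.py .501 -.0405 .1
```

```text
t 11.35 p [ 0.5005 -0.0406  0.1003] j [ 0.39  0.18 -0.44  1.96  0.09  1.02 -1.63] F [ 0.3  1.  -4.2] T [ 0.13 -0.09  0.1 ] gap 0.352
tool z [-0.  0. -1.] yaw of tool y rel slot-open dir (ccw deg) -98.7
d tool [ 0.0005 -0.0001  0.0003] tilt fix twist deg [-0.01  0.02  0.  ]
```

Emit:
servo_tool --targets '[{"dp":[0,0,0],"twist":[0,0,2],"fingers":0.03},{"dp":[0,0,0],"twist":[0,0,2],"fingers":0.03},{"dp":[0,0,0],"twist":[0,0,2],"fingers":0.03},{"dp":[0,0,0],"twist":[0,0,1],"fingers":0.03},{"dp":[0,0,0],"twist":[0,0,0],"fingers":0.03},{"dp":[0,0,0],"twist":[0,0,0],"fingers":0.03},{"dp":[0,0,0],"twist":[0,0,0],"fingers":0.03},{"dp":[0,0,0],"twist":[0,0,0],"fingers":0.03},{"dp":[0,0,0],"twist":[0,0,0],"fingers":0.03},{"dp":[0,0,0],"twist":[0,0,0],"fingers":0.03}]'

```text
t: 12.35
ee_pos: [0.5006, -0.0406, 0.1002]
ee_rot: [-3.137, 0.161, 0.001]
force: [-0.9, 0.9, -5.0]
finger_gap: 0.352
grip_force: 4.0
```

```bash
python3 w.py .501 -.0405 .1
```

```text
t 12.35 p [ 0.5006 -0.0406  0.1002] j [ 0.38  0.18 -0.42  1.96  0.09  1.02 -1.75] F [-0.9  0.9 -5. ] T [0.21 0.1  0.21] gap 0.352
tool z [-0.  0. -1.] yaw of tool y rel slot-open dir (ccw deg) -105.7
d tool [ 0.0004 -0.0002  0.0002] tilt fix twist deg [-0.01  0.02 -0.  ]
```

Emit:
servo_tool --targets '[{"dp":[0,0,0],"twist":[0,0,2],"fingers":0.03},{"dp":[0,0,0],"twist":[0,0,2],"fingers":0.03},{"dp":[0,0,0],"twist":[0,0,2],"fingers":0.03},{"dp":[0,0,0],"twist":[0,0,0],"fingers":0.03},{"dp":[0,0,0],"twist":[0,0,0],"fingers":0.03},{"dp":[0,0,0],"twist":[0,0,0],"fingers":0.03},{"dp":[0,0,0],"twist":[0,0,0],"fingers":0.03},{"dp":[0,0,0],"twist":[0,0,0],"fingers":0.03},{"dp":[0,0,0],"twist":[0,0,0],"fingers":0.03},{"dp":[0,0,0],"twist":[0,0,0],"fingers":0.03}]'

```text
t: 13.35
ee_pos: [0.5007, -0.0409, 0.1003]
ee_rot: [3.125, -0.325, -0.0]
force: [-1.0, -1.5, -4.3]
finger_gap: 0.354
grip_force: 16.8
```

```bash
python3 w.py .501 -.0405 .1
python3 - <<'E'
from h import *
s=bot.snapshot("wrist");save(s,"w4.png")
E
```

```text
t 13.35 p [ 0.5007 -0.0409  0.1003] j [ 0.37  0.18 -0.41  1.96  0.08  1.02 -1.86] F [-1.  -1.5 -4.3] T [-0.33  0.07  0.74] gap 0.354
tool z [-0. -0. -1.] yaw of tool y rel slot-open dir (ccw deg) -111.7
d tool [ 0.0002 -0.0004  0.0003] tilt fix twist deg [0.01 0.   0.  ]
```

View pics/w4.png

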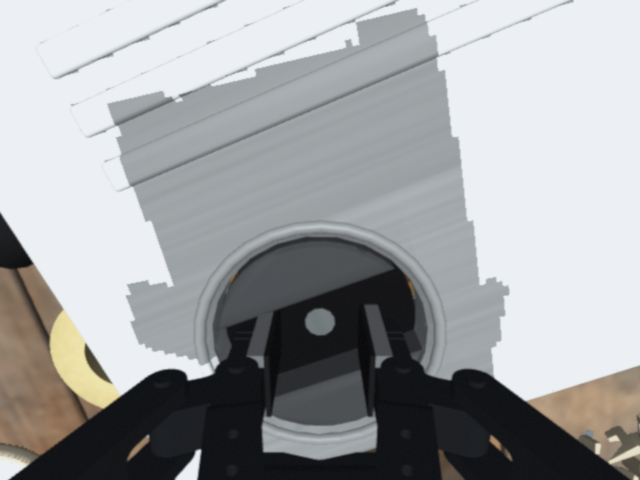

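The view shows the left slot across the cover, parallel to the front edge. The torque rise to 0.74 Nm confirms the stop. Backing off and lifting out, then on to the right fastener.

Emit:
servo_tool --targets '[{"dp":[0,0,0],"twist":[0,0,-7],"fingers":0.03},{"dp":[0,0,0],"twist":[0,0,-7],"fingers":0.03},{"dp":[0,0,0],"twist":[0,0,-6],"fingers":0.03},{"dp":[0,0,-0.01],"twist":[0,0,0],"fingers":0.03},{"dp":[0,0,-0.03],"twist":[0,0,0],"fingers":0.03},{"dp":[0,0,-0.03],"twist":[0,0,0],"fingers":0.03},{"dp":[0,0,0],"twist":[0,0,-8],"fingers":0.03},{"dp":[0,0,0],"twist":[0,0,-8],"fingers":0.03},{"dp":[0,0,0],"twist":[0,0,-8],"fingers":0.03},{"dp":[0,0,0],"twist":[0,0,-8],"fingers":0.03}]'

```text
t: 14.4
ee_pos: [0.5013, -0.0405, 0.1717]
ee_rot: [2.95, 1.08, 0.003]
force: [0.2, -0.1, 0.2]
finger_gap: 0.349
grip_force: 0.0
```

Emit:
servo_tool --targets '[{"dp":[0,0,0],"twist":[0,0,-8],"fingers":0.03},{"dp":[0,0,0],"twist":[0,0,-8],"fingers":0.03},{"dp":[0,0,0],"twist":[0,0,-8],"fingers":0.03},{"dp":[0,0,0],"twist":[0,0,-8],"fingers":0.03},{"dp":[0,0,0],"twist":[0,0,-8],"fingers":0.03},{"dp":[0,0,0],"twist":[0,0,-8],"fingers":0.03},{"dp":[0,0,0],"twist":[0,0,-8],"fingers":0.03},{"dp":[0,0,0],"twist":[0,0,0],"fingers":0.03},{"dp":[0,0,0],"twist":[0,0,0],"fingers":0.03},{"dp":[0,0,0],"twist":[0,0,0],"fingers":0.03}]'

```text
t: 15.4
ee_pos: [0.5009, -0.0407, 0.1708]
ee_rot: [2.105, 2.332, 0.001]
force: [-0.2, -0.1, -0.9]
finger_gap: 0.349
grip_force: 0.0
```

```bash
python3 w.py .5283 -.198 .126
```

```text
t 15.4 p [ 0.5009 -0.0407  0.1708] j [ 0.51  0.11 -0.54  1.87  0.06  1.17  0.04] F [-0.2 -0.1 -0.9] T [0.03 0.06 0.06] gap 0.349
tool z [ 0.001  0.    -1.   ] yaw of tool y rel slot-open dir (ccw deg) -4.0
d tool [-0.1593  0.0112  0.0448] tilt fix twist deg [0.03 0.   0.  ]
```

Emit:
servo_tool --targets '[{"dp":[-0.0265,0.0019,0],"twist":[0,0,0],"fingers":0.03},{"dp":[-0.0265,0.0019,0],"twist":[0,0,0],"fingers":0.03},{"dp":[-0.0265,0.0019,0],"twist":[0,0,0],"fingers":0.03},{"dp":[-0.0265,0.0019,0],"twist":[0,0,0],"fingers":0.03},{"dp":[-0.0265,0.0019,0],"twist":[0,0,0],"fingers":0.03},{"dp":[-0.0265,0.0019,0],"twist":[0,0,0],"fingers":0.03},{"dp":[0,0,0.02],"twist":[0,0,0],"fingers":0.03},{"dp":[0,0,0.02],"twist":[0,0,0],"fingers":0.03},{"dp":[0,0,0.005],"twist":[0,0,0],"fingers":0.03},{"dp":[0,0,0],"twist":[0,0,0],"fingers":0.03}]'

```text
t: 16.4
ee_pos: [0.5286, -0.1972, 0.1248]
ee_rot: [-2.1, -2.334, 0.001]
force: [0.0, -0.3, 0.8]
finger_gap: 0.351
grip_force: 0.0
```

```bash
python3 w.py .5283 -.198 .1
python3 - <<'E'
from h import *
s=bot.snapshot("wrist");save(s,"w5.png")
E
```

```text
t 16.4 p [ 0.5286 -0.1972  0.1248] j [ 0.64  0.27 -0.42  1.79  0.12  1.11  0.28] F [ 0.  -0.3  0.8] T [ 0.01 -0.01  0.02] gap 0.351
tool z [-0.001  0.001 -1.   ] yaw of tool y rel slot-open dir (ccw deg) -3.8
d tool [-0.0007 -0.0003  0.0248] tilt fix twist deg [-0.07 -0.05 -0.  ]
```

View pics/w5.png

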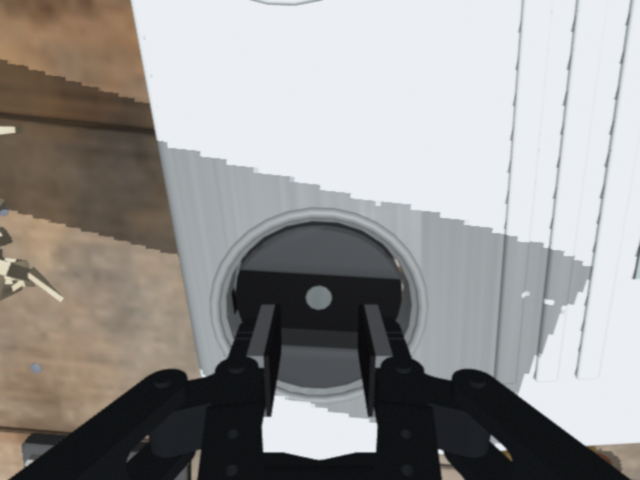

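The fingers are centred on the right slot, with its centre at (318,297), and aligned to within about 2°. Inserting and turning.

Emit:
servo_tool --targets '[{"dp":[0,0,0.008],"twist":[0,0,1],"fingers":0.03},{"dp":[0,0,0.006],"twist":[0,0,1],"fingers":0.03},{"dp":[0,0,0.005],"twist":[0,0,0],"fingers":0.03},{"dp":[0,0,0.004],"twist":[0,0,0],"fingers":0.03},{"dp":[0,0,0.001],"twist":[0,0,0],"fingers":0.03},{"dp":[0,0,0],"twist":[0,0,0],"fingers":0.03},{"dp":[0,0,0],"twist":[0,0,0],"fingers":0.03},{"dp":[0,0,0],"twist":[0,0,2],"fingers":0.03},{"dp":[0,0,0],"twist":[0,0,4],"fingers":0.03},{"dp":[0,0,0],"twist":[0,0,4],"fingers":0.03}]'

```text
t: 17.45
ee_pos: [0.5291, -0.1977, 0.1016]
ee_rot: [2.335, 2.101, 0.0]
force: [-0.4, -0.3, -0.0]
finger_gap: 0.351
grip_force: 0.0
```

```bash
python3 w.py .5283 -.198 .1
```

```text
t 17.45 p [ 0.5291 -0.1977  0.1016] j [ 0.61  0.3  -0.39  1.81  0.13  1.06  0.07] F [-0.4 -0.3 -0. ] T [-0.04 -0.   -0.05] gap 0.351
tool z [ 0. -0. -1.] yaw of tool y rel slot-open dir (ccw deg) -15.9
d tool [-0.0004 -0.0008  0.0016] tilt fix twist deg [ 0.02  0.   -0.  ]
```

Emit:
servo_tool --targets '[{"dp":[0,0,0],"twist":[0,0,4],"fingers":0.03},{"dp":[0,0,0],"twist":[0,0,4],"fingers":0.03},{"dp":[0,0,0],"twist":[0,0,4],"fingers":0.03},{"dp":[0,0,0],"twist":[0,0,4],"fingers":0.03},{"dp":[0,0,0],"twist":[0,0,4],"fingers":0.03},{"dp":[0,0,0],"twist":[0,0,4],"fingers":0.03},{"dp":[0,0,0],"twist":[0,0,4],"fingers":0.03},{"dp":[0,0,0],"twist":[0,0,4],"fingers":0.03},{"dp":[0,0,0],"twist":[0,0,4],"fingers":0.03},{"dp":[0,0,0],"twist":[0,0,4],"fingers":0.03}]'

```text
t: 18.45
ee_pos: [0.5285, -0.1984, 0.1015]
ee_rot: [2.913, 1.174, -0.001]
force: [-1.9, -2.4, 0.5]
finger_gap: 0.35
grip_force: 1.5
```

```bash
python3 w.py .5283 -.198 .1
```

```text
t 18.45 p [ 0.5285 -0.1984  0.1015] j [ 0.53  0.28 -0.29  1.82  0.09  1.05 -0.6 ] F [-1.9 -2.4  0.5] T [-0.45  0.42  0.09] gap 0.35
tool z [-0.001 -0.001 -1.   ] yaw of tool y rel slot-open dir (ccw deg) -55.9
d tool [ 0.0001 -0.0005  0.0015] tilt fix twist deg [0.01 0.06 0.  ]
```

Emit:
servo_tool --targets '[{"dp":[0,0,0],"twist":[0,0,4],"fingers":0.03},{"dp":[0,0,0],"twist":[0,0,4],"fingers":0.03},{"dp":[0,0,0],"twist":[0,0,4],"fingers":0.03},{"dp":[0,0,0],"twist":[0,0,4],"fingers":0.03},{"dp":[0,0,0],"twist":[0,0,4],"fingers":0.03},{"dp":[0,0,0],"twist":[0,0,4],"fingers":0.03},{"dp":[0,0,0],"twist":[0,0,4],"fingers":0.03},{"dp":[0,0,0],"twist":[0,0,4],"fingers":0.03},{"dp":[0,0,0],"twist":[0,0,4],"fingers":0.03},{"dp":[0,0,0],"twist":[0,0,4],"fingers":0.03}]'

```text
t: 19.45
ee_pos: [0.5284, -0.1984, 0.1014]
ee_rot: [3.139, 0.107, -0.001]
force: [-2.0, -1.9, -0.2]
finger_gap: 0.348
grip_force: 4.1
```

Emit:
servo_tool --targets '[{"dp":[0,0,0],"twist":[0,0,3],"fingers":0.03},{"dp":[0,0,0],"twist":[0,0,3],"fingers":0.03},{"dp":[0,0,0],"twist":[0,0,2],"fingers":0.03},{"dp":[0,0,0],"twist":[0,0,2],"fingers":0.03},{"dp":[0,0,0],"twist":[0,0,2],"fingers":0.03},{"dp":[0,0,0],"twist":[0,0,1],"fingers":0.03},{"dp":[0,0,0],"twist":[0,0,0],"fingers":0.03},{"dp":[0,0,0],"twist":[0,0,0],"fingers":0.03},{"dp":[0,0,0],"twist":[0,0,0],"fingers":0.03},{"dp":[0,0,0],"twist":[0,0,0],"fingers":0.03}]'

```text
t: 20.45
ee_pos: [0.5285, -0.1982, 0.1013]
ee_rot: [3.132, -0.243, -0.001]
force: [-4.8, -3.4, -0.2]
finger_gap: 0.352
grip_force: 3.3
```

```bash
python3 w.py .5283 -.198 .1
```

```text
t 20.45 p [ 0.5285 -0.1982  0.1013] j [ 0.42  0.27 -0.16  1.82  0.05  1.05 -1.49] F [-4.8 -3.4 -0.2] T [-0.8   0.81  0.05] gap 0.352
tool z [-0.001 -0.    -1.   ] yaw of tool y rel slot-open dir (ccw deg) -108.7
d tool [-0.0002 -0.0001  0.0013] tilt fix twist deg [0.03 0.04 0.  ]
```

Emit:
servo_tool --targets '[{"dp":[0,0,0],"twist":[0,0,2],"fingers":0.03},{"dp":[0,0,0],"twist":[0,0,2],"fingers":0.03},{"dp":[0,0,0],"twist":[0,0,1],"fingers":0.03},{"dp":[0,0,0],"twist":[0,0,0],"fingers":0.03},{"dp":[0,0,0],"twist":[0,0,0],"fingers":0.03},{"dp":[0,0,0],"twist":[0,0,0],"fingers":0.03},{"dp":[0,0,0],"twist":[0,0,0],"fingers":0.03},{"dp":[0,0,0],"twist":[0,0,0],"fingers":0.03},{"dp":[0,0,0],"twist":[0,0,0],"fingers":0.03},{"dp":[0,0,0],"twist":[0,0,0],"fingers":0.03}]'

```text
t: 21.45
ee_pos: [0.5284, -0.1977, 0.1013]
ee_rot: [3.118, -0.376, -0.002]
force: [-5.4, -1.5, 2.1]
finger_gap: 0.351
grip_force: 25.9
```

```bash
python3 w.py .5283 -.198 .1
```

```text
t 21.45 p [ 0.5284 -0.1977  0.1013] j [ 0.41  0.27 -0.15  1.82  0.05  1.05 -1.57] F [-5.4 -1.5  2.1] T [-0.73  1.18  1.22] gap 0.351
tool z [-0.001 -0.001 -1.   ] yaw of tool y rel slot-open dir (ccw deg) -113.6
d tool [-0.      0.0003  0.0013] tilt fix twist deg [0.05 0.07 0.  ]
```

Stop reached at 1.2 Nm. Backing off, lifting out and checking.

Emit:
servo_tool --targets '[{"dp":[0,0,0],"twist":[0,0,-7],"fingers":0.03},{"dp":[0,0,0],"twist":[0,0,-7],"fingers":0.03},{"dp":[0,0,0],"twist":[0,0,-7],"fingers":0.03},{"dp":[0,0,-0.01],"twist":[0,0,0],"fingers":0.03},{"dp":[0,0,-0.03],"twist":[0,0,0],"fingers":0.03},{"dp":[0,0,-0.04],"twist":[0,0,0],"fingers":0.03},{"dp":[0,0,-0.04],"twist":[0,0,0],"fingers":0.03},{"dp":[0,0,-0.04],"twist":[0,0,0],"fingers":0.03},{"dp":[-0.02,0,-0.02],"twist":[0,0,0],"fingers":0.03},{"dp":[-0.02,0,0],"twist":[0,0,0],"fingers":0.03}]'

```text
t: 22.45
ee_pos: [0.4909, -0.2022, 0.286]
ee_rot: [3.134, 0.191, 0.011]
force: [-0.6, -0.0, 0.1]
finger_gap: 0.35
grip_force: 0.0
```

```bash
python3 w.py
python3 - <<'E'
from h import *
s=bot.snapshot("wrist");save(s,"w6.png")
w=cloud(s);m=np.isfinite(w[...,0])&(cv2.cvtColor(s["frame"],cv2.COLOR_RGB2GRAY)>200)&(abs(w[...,2]-.112)<.012);P=w[m]
c=P.mean(0);N=np.linalg.svd(P-c,full_matrices=False)[2][2];print(len(P),c,N*np.sign(N[2]))
E
```

```text
t 22.45 p [ 0.4909 -0.2022  0.286 ] j [ 0.49  0.07 -0.19  1.67  0.01  1.4  -1.15] F [-0.6 -0.   0.1] T [-0.04 -0.02  0.06] gap 0.35
tool z [ 0.007 -0.002 -1.   ] yaw of tool y rel slot-open dir (ccw deg) -92.9
67406 [ 0.56345435 -0.09259623  0.11241538] [-0.00341989 -0.00140353  0.99999317]
```

View pics/w6.png

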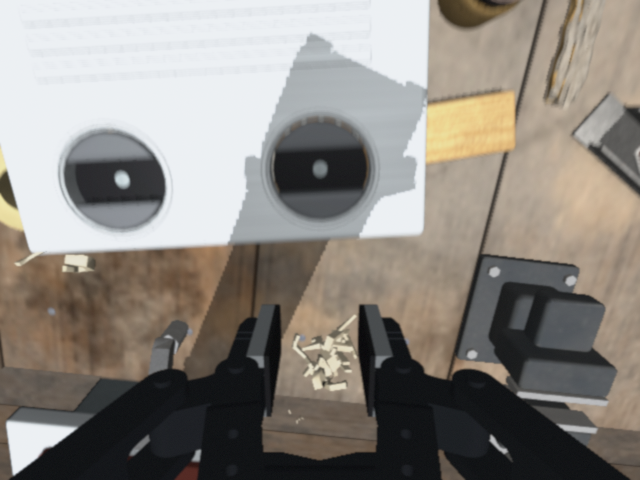

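Both slots, at (115,180) and (320,168), lie along the front edge. The cover's upper face is level at z = 0.112, and the robot is clear.

```bash
python3 -c "
from plant import bot
print(bot.close_job())"
```

```text
the job is handed in; nothing more can be done
None
```

The cover is shut flush and level, both fasteners are turned clockwise to their stops with their slots along the front edge, and the job was handed in at about 22.5 s with the robot clear; no verdict came back.

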